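# Open the red radio's battery cap with the slot key

## Task

Unlock the round battery cap on the back of the red radio. Take the orange-handled slot key from its wooden stand, set its blade in that cap's slot and turn the cap a full quarter turn anticlockwise (seen from above), to its stop. Then put the key back upright and fully seated in its stand and let go; do not turn the cap of the cream radio.

Things in the scene. Friction and masses are not known exactly. Their poses are not given: they have to be found in the camera images.
- key: Loose 110 g slot key, standing blade down in its stand. Origin: centre of the blade's lower edge, z up along the key. Steel blade 4 mm thick (x), 26 mm wide (y), z = 0 to 22 mm; flange 40 x 48 mm, z = 22 to 27 mm, rests on the stand; orange handle 15 mm thick (along x, the way to grip it), 34 mm wide (y), z = 27 to 82 mm.
- stand_hole0 (a point): Centre of the pocket's mouth in the wooden key stand (75 x 85 mm, 42 mm high, fixed), level with its top. Pocket 14 mm (x) by 34 mm (y), 32 mm deep, mouth chamfered 3 mm. Seated, the key's flange lies on the stand's top, its origin 22 mm below this point and its y along the pocket's y; it lifts straight out.
- slot_red (a point): Centre of the slot's floor in the 54 mm aluminium cap on the back of the red radio (100 x 170 x 55 mm, fixed, face down), on the cap's axis, 58 mm above the table. The slot crosses the cap along this point's y (turns with it): 9 mm wide for 8 mm up, flaring to 19 mm at the top, 13 mm up. Locked, it runs along the radio's long side. The blade (key's y along it) goes to 1 to 3 mm off the floor.
- cap_red (a joint): Turn of the red radio's cap, rad: 0 to 0.15 at the start (locked), growing anticlockwise from above to 1.57 at its stop (unlocked). Stays as left; takes about 0.1 N m. The blade has about 0.2 rad of play in the slot, so from lying in line with the slot it turns 1.6 to 1.8 rad until the cap is at its stop.
- cap_cream (a joint): Turn of the cap of the other radio, alike but cream: 0 to 0.15 at the start, to be left so. Which radio lies on which side varies.
Things that resemble listed ones, but are neither listed nor needed, are in the scene too. Of the things that look like the key, the middle-sized one is meant. There is more than one size of the part that bears slot_red; the job needs the larger.

How it is judged (in metres and radians):
On the way, in this order (a step that is already met when the one before it is completed fails the run):
1. the key's blade stands in the red cap's slot, the cap still locked (turned less than 0.4 rad) (distance between key and slot_red below 0.012 m and angle between key's own z axis and vertical below 0.26 rad and value of joint cap_red below 0.4 rad), for 0.1 s.
2. the red cap is turned to its stop (at least 1.25 rad) with the key's blade in its slot (value of joint cap_red above 1.25 rad and distance between key and slot_red below 0.015 m), for 0.1 s.
At the end, for the whole second after the job is handed in: The red radio's cap is turned to at least 1.25 rad of its 1.57 rad quarter turn, the cream radio's cap is still below 0.35 rad, and the key stands back in its stand, within 15 mm of where it stood at the start, upright within 10 degrees, at rest (value of joint cap_red above 1.25 rad and distance of key from where it was at the start of the episode below 0.015 m and angle between key's own z axis and vertical below 0.17 rad and linear speed of key below 0.02 m/s and value of joint cap_cream below 0.35 rad); the robot touches nothing.
It fails at once if the cream radio's cap is turned beyond 0.35 rad (value of joint cap_cream above 0.35 rad).
It also fails if it takes over 54 s, if anything falls off the work surface, if the arm or the gripper's body presses on something with over 40 N, if the wrist force passes 120 N, or if a joint passes its speed limit or range.

## Robot

A 6-joint arm with a two-finger parallel gripper is mounted at the origin on the work surface. World frame = base frame: x ahead of the robot, y to its left, z up, the work surface at z = 0. Lengths are in mm, angles in rad, forces in N, time in s.
With the tool pointing down it reaches from about 150 to 775 mm from the base axis. Payload 6.1 kg.
Tool frame: the origin (TCP) lies midway between the tips of the shut fingers; the grasp point (between the pads) lies 19 mm behind it (env.tcp_to_grasp is the distance from the TCP to the grasp point, in mm); z points along the fingers, y is the line along which they close (so a half turn about z gives the same grasp; the last joint's range is limited). The gripper opens to 85 mm and grips with 20 to 120 N. Pads are 22 mm wide; open, the fingers measure 114 mm over their backs; the gripper's body (76 mm by 85 mm) begins 54 mm behind the grasp point. The pads swing forward as they close: fully open they stand 13 mm farther back than shut.
Start: joints at [-1.156, 0.126, -0.04, 1.405, 0, 1.571], TCP at [211.57, -480.465, 231.295] pointing down, gripper open.
Joint ranges: [-2.72, 2.72], [-0.95, 1.95], [-1.27, 1.35], [-1.78, 2.02], [-1.46, 1.47], [-3.14, 3.14]. Speed limits (rad/s): [2.39, 2.39, 3.01, 3.14, 3.14, 3.14].

## Interface

Orientations are given as a rotation vector (axis times angle).
In Python, from workcell import env, eyes, order gives the robot as it stands. The module is installed in compiled form; this text tells all that it offers.
- The arm moves only by the shell command python3 -m jog 'ROWS' [FORCE]. ROWS is JSON, a list of rows, each an object of numbers: "grip": the opening, from 0 (shut) to 1 (fully open); "dx", "dy", "dz": the shift along the tool's x, y, z in m; "yaw": the turn about the tool's z in rad. A call has 1 to 12 rows; each row shifts and turns the commanded pose from where the row before left it, along the tool's axes as they then stand; what a row does not reach is not made up. A row lasts 1/8 s, in which the tool goes at most 62.5 mm and 10.7 degrees, less where a joint would pass 70% of its speed; a pose out of reach is approached as far as the arm can. A call is refused whole if a number of a shift passes 0.0625 or a number of a turn 0.188, either way. A call with a gripper value outside its range is refused whole. The fingers move at their own pace and stop on an object; FORCE is the grip in N (left out, the last holds). Time passes only in rows, so rows that do not move let the fingers close. It gives the time, the measured TCP pose, the force, the opening and the grip force at its end, in the units of the state.
- env.get_state(): the state, without advancing time (a new reading comes with each control period).
- eyes.camera(name): name is "scene" or "side" or "wrist"; returns a dict with "frame" (480x640x3 uint8, blue, green, red), "fx", "fy", "cx", "cy" (pixels), "view" (4x4, takes a point from world to camera coordinates). Camera axes: x right, y down, z forward; pixel columns grow to the right and rows downward; lengths in mm; the calibration is good to about 2 mm. The wrist camera is an equidistant fisheye: a pixel r from the principal point sees the ray r / f radians off the axis. A picture is of the moment at which its call begins. There is no depth.
- order.close_job(): hands the job in; it is judged then, once.
Trained networks look in a picture, given as the dict that the camera call returned (one of the last four; its "shot" number tells which), for a name from the list of things; names that differ only in an ending like _2 or _b are one class to them, and where a whole thing is asked for, a point or a joint stands for the part that bears it (a point fixed in the world has none). Each returns a list of dicts, best first, with "confidence" (0 to 1); they miss things now and then, are a little off and sometimes report something else, mostly with a low value. They report only what shows in the picture. A call takes as long as a camera call. They do not tell look-alikes from the thing itself.
- eyes.silhouettes(picture, query): "pixels" (480x640 bool, what is visible of it) and "extent" ([left, top, right, bottom] in pixels, round what is visible of it).
The state is a dict: "time": time; "joints": joint angles; "dq": joint speeds; "tau": joint torques, N m; "eef_pos": TCP position; "tcp_rot": TCP orientation; "contact_force": force on the tool from outside, world axes, zero at the start; "ft_torque": the same for the moment, N m; "opening": finger opening in mm; "grip_force": force on a finger pad.
Only numpy, scipy, OpenCV 4.12 (cv2) and the standard library are available. Lean on these libraries where they do the work, as an engineer would, in place of code of your own. Each camera call takes 0.05 s, during which the arm holds its last target. There are 200 camera calls.

## Working session

There is one attempt and no reset: what is moved stays moved. The work goes in short steps, Python scripts to look and compute and a shell command to move; the robot and the scene stay as the last step left them, time stands still between calls to the robot, and variables do not carry over. Pictures are saved under pics/ and viewed, at most 10 in all, crops included, and the job is handed in when it is done.

```bash
mkdir -p pics; cat > h.py <<'E'
import numpy as np, cv2
from workcell import env, eyes, order
def ray(c,u,v,fish=False):
    x=(u-c["cx"])/c["fx"]; y=(v-c["cy"])/c["fy"]
    if fish:
        r=np.hypot(x,y); s=np.sin(r)/r if r>1e-9 else 1.; d=np.array([x*s,y*s,np.cos(r)])
    else: d=np.array([x,y,1.])
    V=np.array(c["view"]); R=V[:3,:3]; return -R.T@V[:3,3], R.T@d
def onz(c,u,v,z,fish=False):
    o,d=ray(c,u,v,fish); return o+d*(z-o[2])/d[2]
def proj(c,p,fish=False):
    V=np.array(c["view"]); q=V[:3,:3]@p+V[:3,3]
    if fish:
        r=np.hypot(q[0],q[1]); t=np.arctan2(r,q[2])/max(r,1e-9); return c["cx"]+c["fx"]*q[0]*t, c["cy"]+c["fy"]*q[1]*t
    return c["cx"]+c["fx"]*q[0]/q[2], c["cy"]+c["fy"]*q[1]/q[2]
E
python3 - <<'E'
from h import *
s=env.get_state(); print(s["time"],s["eef_pos"],s["tcp_rot"],s["opening"])
for n in("scene","side"):
    c=eyes.camera(n); cv2.imwrite(f"pics/{n}0.png",c["frame"])
    o,d=ray(c,c["cx"],c["cy"]); print(n,o.round(),d.round(2))
    for q,z in(("key",60),("slot_red",71)):
        for k in eyes.silhouettes(c,q):
            m=k["pixels"]; v,u=np.nonzero(m); print(q,round(k["confidence"],2),k["extent"],onz(c,u.mean(),v.mean(),z).round())
E
```

```text
0.0 [ 211.40926349 -480.09093243  230.51905754] [-3.07272102e+00 -6.46516572e-01  4.96413347e-04] 85.41671225307091
scene [1133.  242. 1138.] [-0.53 -0.2  -0.83]
key 0.73 [297.9, 251.9, 321.0, 279.5] [519.  13.  60.]
key 0.57 [275.7, 309.9, 313.2, 343.3] [655.  35.  60.]
key 0.54 [263.4, 238.0, 279.8, 258.0] [508. -80.  60.]
slot_red 0.75 [292.1, 256.3, 333.9, 299.3] [555.  27.  71.]
slot_red 0.74 [199.7, 113.0, 220.2, 129.1] [ 240. -357.   71.]
slot_red 0.57 [180.5, 217.7, 209.2, 245.3] [ 538. -244.   71.]
side [ 354.  810. 1050.] [ 0.06 -0.65 -0.76]
key 0.7 [296.0, 222.7, 313.2, 242.8] [485. -57.  60.]
key 0.66 [221.3, 239.3, 246.2, 280.2] [647.  46.  60.]
key 0.54 [280.7, 241.9, 299.2, 270.0] [517.  21.  60.]
slot_red 0.78 [289.2, 174.0, 305.6, 190.6] [ 530. -233.   71.]
slot_red 0.52 [404.5, 159.0, 417.7, 168.1] [ 220. -333.   71.]
```

View pics/scene0.png

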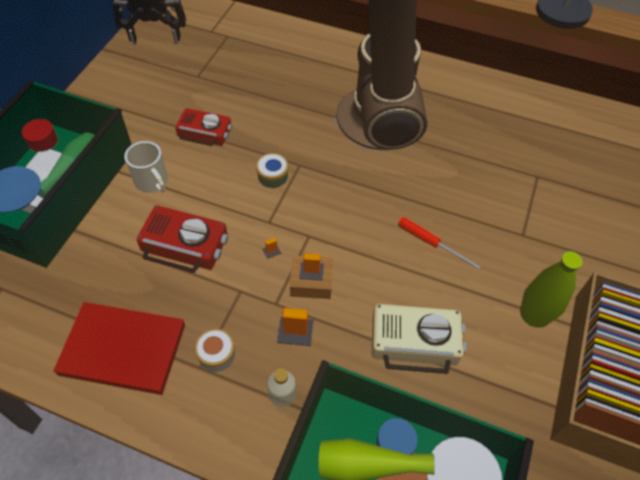

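View pics/side0.png

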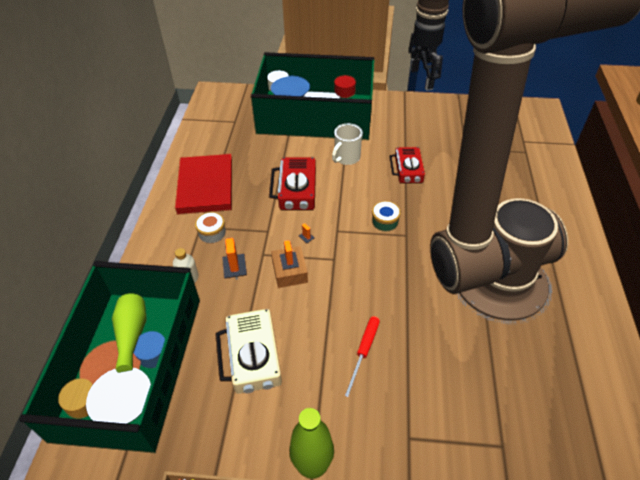

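The scene image shows the key in its stand at (312,264). The larger red radio has its cap at (194,231), the small red radio (decoy) is at (205,125), and the cream cap is at (435,328). In the side image the key is at (289,253) and the red cap at (296,181).

```bash
cat >> h.py <<'E'
def tri(c1,p1,c2,p2):
    o1,d1=ray(c1,*p1);o2,d2=ray(c2,*p2)
    t=np.linalg.lstsq(np.c_[d1,-d2],o2-o1,rcond=None)[0]; a=o1+d1*t[0];b=o2+d2*t[1]; return (a+b)/2,np.linalg.norm(a-b)
from scipy.spatial.transform import Rotation as Ro
def go(px,py,pz,yaw_y=None):
    """shift in tool axes to world target; yaw so tool y lies along world angle yaw_y (mod pi)"""
    s=env.get_state(); R=Ro.from_rotvec(s["tcp_rot"]).as_matrix(); d=np.array([px,py,pz])-s["eef_pos"]
    print("tool shift mm",(R.T@d).round(1),"toolx",R[:,0].round(3),"tooly",R[:,1].round(3),"toolz",R[:,2].round(3),"tooly ang",np.arctan2(R[1,1],R[0,1]).round(3))
    if yaw_y is not None:
        a=(yaw_y-np.arctan2(R[1,1],R[0,1])+np.pi/2)%np.pi-np.pi/2; print("yaw (tool z down => -):",round(-a,3), "q6",s["joints"][5])
E
python3 - <<'E'
from h import *
a=eyes.camera("scene");b=eyes.camera("side");w=eyes.camera("wrist")
print(tri(a,(312,263),b,(289,252)),tri(a,(194,231),b,(296,181)),tri(a,(435,328),b,(253,355)))
o,d=ray(w,w["cx"],w["cy"],True);print("wrist",o,d,w["fx"])
# key-stand top edge: silhouettes
go(480,0,250)
E
```

```text
(array([516.09875489,  14.22770774,  72.61432344]), np.float64(0.4161731622836978)) (array([ 531.80934391, -245.99260743,   62.19121999]), np.float64(2.007090032313401)) (array([555.348018  , 284.21923666,  58.62781305]), np.float64(2.0542920357648726))
wrist [ 277.90827236 -451.80698882  373.34870213] [-0.25942746 -0.11453197 -0.95894724] 371.64829954431775
tool shift mm [ 439.3 -331.5  -18.7] toolx [ 0.915  0.403 -0.   ] tooly [ 0.403 -0.915 -0.   ] toolz [-0.  0. -1.] tooly ang -1.156
```

```bash
python3 -m jog '[{"dx":0.052,"dy":-0.016},{"dx":0.052,"dy":-0.016},{"dx":0.052,"dy":-0.016},{"dx":0.052,"dy":-0.016},{"dx":0.052,"dy":-0.016},{"dx":0.052,"dy":-0.016},{"dx":0.052,"dy":-0.016},{"yaw":-0.18},{"yaw":-0.18},{"yaw":-0.18},{"yaw":-0.18},{"yaw":-0.18}]'
python3 -m jog '[{"yaw":-0.08}, {"yaw":0}, {"yaw":0}]'
python3 - <<'E'
from h import *
w=eyes.camera("wrist"); cv2.imwrite("pics/w1.png",w["frame"])
for q,z in(("slot_red",71),("key",75)):
    for k in eyes.silhouettes(w,q):
        m=k["pixels"]; v,u=np.nonzero(m); print(q,round(k["confidence"],2),k["extent"],onz(w,u.mean(),v.mean(),z,True).round(1))
go(516,14,231)
print(env.get_state()["joints"],env.get_state()["eef_pos"])
E
```

```text
slot_red 0.8 [182.9, 141.4, 225.0, 183.1] [ 222.1 -375.9   71. ]
tool shift mm [ 4.779e+02 -3.298e+02  3.000e-01] toolx [0.915 0.403 0.   ] tooly [ 0.403 -0.915  0.   ] toolz [ 0.  0. -1.] tooly ang -1.156
[-1.15600968e+00  1.25780683e-01 -3.96104720e-02  1.40540312e+00
  4.77804740e-06  1.57079528e+00] [ 211.56396721 -480.45901011  231.29986835]invalid input at $[0]: expected keys grip, dx, dy, dz, yaw
invalid input at $[0]: expected keys grip, dx, dy, dz, yaw
```

View pics/w1.png

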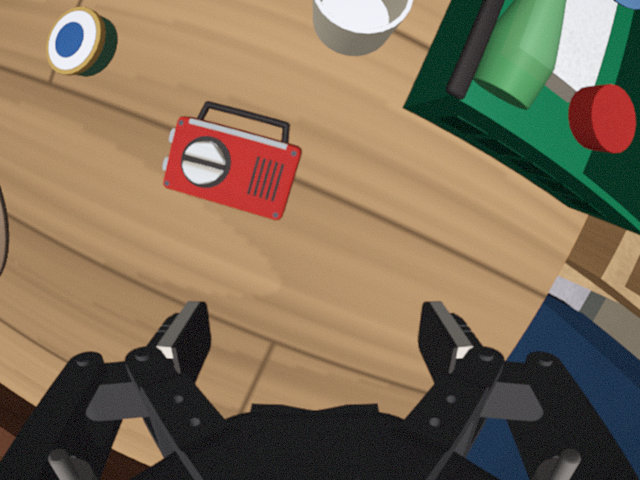

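The rows were refused because every key is required. The picture shows only the small decoy radio, with its cap at (205,162). I'll retry.

```bash
python3 -m jog '[{"grip":1,"dx":0.05,"dy":-0.006,"dz":0,"yaw":0},{"grip":1,"dx":0.05,"dy":-0.006,"dz":0,"yaw":0},{"grip":1,"dx":0.05,"dy":-0.006,"dz":0,"yaw":0},{"grip":1,"dx":0.05,"dy":-0.006,"dz":0,"yaw":0},{"grip":1,"dx":0.05,"dy":-0.006,"dz":0,"yaw":0},{"grip":1,"dx":0.05,"dy":-0.006,"dz":0,"yaw":0},{"grip":1,"dx":0.05,"dy":-0.006,"dz":0,"yaw":0},{"grip":1,"dx":0,"dy":0,"dz":0,"yaw":-0.18},{"grip":1,"dx":0,"dy":0,"dz":0,"yaw":-0.18},{"grip":1,"dx":0,"dy":0,"dz":0,"yaw":-0.18},{"grip":1,"dx":0,"dy":0,"dz":0,"yaw":-0.18},{"grip":1,"dx":0,"dy":0,"dz":0,"yaw":-0.18}]'
python3 -m jog '[{"grip":1,"dx":0,"dy":0,"dz":0,"yaw":-0.18},{"grip":1,"dx":0,"dy":0,"dz":0,"yaw":-0.08},{"grip":1,"dx":0,"dy":0,"dz":0,"yaw":0}]'
python3 - <<'E'
from h import *
w=eyes.camera("wrist"); cv2.imwrite("pics/w2.png",w["frame"])
for q,z in(("slot_red",71),("key",75)):
    for k in eyes.silhouettes(w,q):
        m=k["pixels"]; v,u=np.nonzero(m); print(q,round(k["confidence"],2),k["extent"],onz(w,u.mean(),v.mean(),z,True).round(1))
go(516,14,231)
print(env.get_state()["joints"],env.get_state()["eef_pos"])
E
```

```text
time: 2.1
eef_pos: [515.0, -301.0, 231.2]
tcp_rot: [-2.481, -1.927, 0.0]
contact_force: [0.1, -0.2, -0.0]
opening: 85.5
grip_force: 0.0
time: 2.48
eef_pos: [515.0, -301.0, 231.3]
tcp_rot: [-2.218, -2.225, 0.0]
contact_force: [-0.6, -0.4, 0.3]
opening: 85.6
grip_force: 0.0
slot_red 0.9 [41.5, 261.1, 71.0, 291.7] [ 240.9 -357.9   71. ]
slot_red 0.79 [301.9, 126.3, 365.8, 187.3] [ 531.6 -246.7   71. ]
key 0.78 [271.5, 0.0, 304.4, 12.4] [ 494.2 -120.4   75. ]
tool shift mm [3.15e+02 1.90e+00 3.00e-01] toolx [-0.003  1.     0.   ] tooly [ 1.     0.003 -0.   ] toolz [-0.  0. -1.] tooly ang 0.003
[-5.28949633e-01  2.63833920e-01  1.29300653e-01  1.43636138e+00
  3.07427664e-05  1.03908399e+00] [ 514.93687012 -300.97364329  231.26048394]
```

View pics/w2.png

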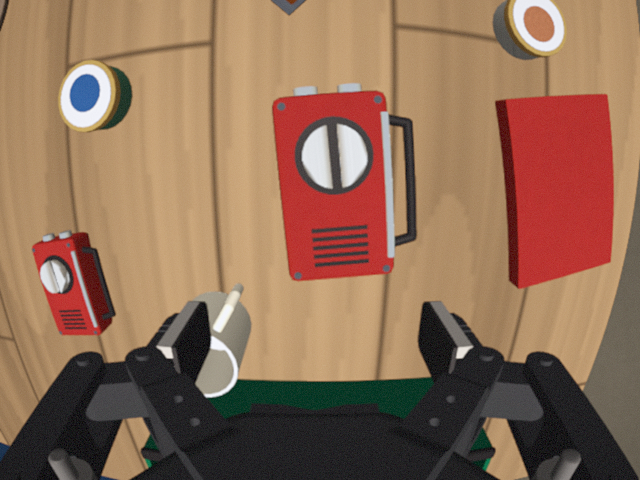

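The red cap is at (334,156), with the slot running nearly vertical in the image (about (332,122) to (338,190)). I'll measure the slot, then go look at the key.

```bash
cat >> h.py <<'E'
def slot(w,z=71):
    best=None
    for k in eyes.silhouettes(w,"slot_red"):
        v,u=np.nonzero(k["pixels"]); 
        if best is None or len(u)>len(best[0]): best=(u,v)
    u,v=best; (cu,cv_),r=cv2.minEnclosingCircle(np.c_[u,v].astype(np.float32))
    cu,cv_=(u.min()+u.max())/2,(v.min()+v.max())/2
    g=cv2.cvtColor(w["frame"],cv2.COLOR_BGR2GRAY); V,U=np.mgrid[:480,:640]
    m=(np.hypot(U-cu,V-cv_)<r*0.75)&(g<110); vv,uu=np.nonzero(m)
    P=np.array([onz(w,a,b,z,True)[:2] for a,b in zip(uu,vv)]); c=P.mean(0); e=np.linalg.eigh(np.cov((P-c).T)); d=e[1][:,1]
    print("cap px",cu,cv_,r,"centre",onz(w,cu,cv_,z,True).round(1),"slot centroid",c.round(1),"dir rel y",np.arctan(-d[0]/d[1]).round(3),"sd",np.sqrt(e[0]).round(1),len(uu))
E
python3 - <<'E'
from h import *
w=eyes.camera("wrist"); slot(w)
E
python3 -m jog '[{"grip":1,"dx":0.051,"dy":0,"dz":0,"yaw":0},{"grip":1,"dx":0.051,"dy":0,"dz":0,"yaw":0},{"grip":1,"dx":0.051,"dy":0,"dz":0,"yaw":0},{"grip":1,"dx":0.051,"dy":0,"dz":0,"yaw":0},{"grip":1,"dx":0.051,"dy":0,"dz":0,"yaw":0},{"grip":1,"dx":0,"dy":0,"dz":0,"yaw":0}]'
python3 - <<'E'
from h import *
w=eyes.camera("wrist"); cv2.imwrite("pics/w3.png",w["frame"])
for k in eyes.silhouettes(w,"key"):
    m=k["pixels"]; v,u=np.nonzero(m); print(round(k["confidence"],2),k["extent"],onz(w,u.mean(),v.mean(),75,True).round(1))
E
```

```text
cap px 334.0 155.0 32.69123077392578 centre [ 531.3 -246.1   71. ] slot centroid [ 531.3 -246. ] dir rel y 0.103 sd [ 2.1 11.5] 446
time: 3.48
eef_pos: [513.8, -43.1, 231.6]
tcp_rot: [-2.212, -2.231, -0.001]
contact_force: [0.1, -0.4, 0.5]
opening: 85.5
grip_force: 0.0
0.94 [423.4, 97.9, 509.8, 175.1] [641.4  33.7  75. ]
0.92 [285.1, 118.2, 348.9, 180.7] [517.5  16.2  75. ]
0.61 [267.0, 234.1, 307.5, 276.2] [492.2 -71.6  75. ]
```

View pics/w3.png

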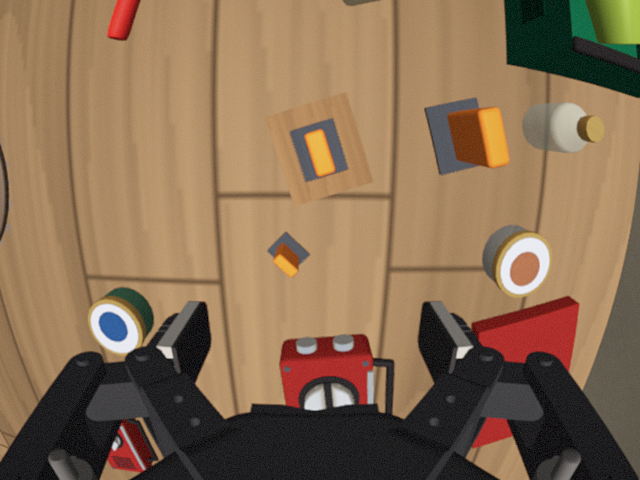

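The key's handle top is at (320,153), upright in the stand and rotated a little ccw from world y. I'll measure its angle.

```bash
cat >> h.py <<'E'
def keyrect(w,uc,vc,z=102):
    f=w["frame"].astype(int); hsv=cv2.cvtColor(w["frame"],cv2.COLOR_BGR2HSV)
    o=((hsv[...,0]>5)&(hsv[...,0]<24)&(hsv[...,1]>190)&(hsv[...,2]>190)).astype(np.uint8)
    n,l,s,c=cv2.connectedComponentsWithStats(o); i=min(range(1,n),key=lambda i:np.hypot(*(c[i]-[uc,vc])) if s[i,4]>100 else 1e9)
    v,u=np.nonzero(l==i); P=np.array([onz(w,a,b,z,True)[:2] for a,b in zip(u,v)])
    r=cv2.minAreaRect(P.astype(np.float32)); cc=P.mean(0); d=np.linalg.eigh(np.cov((P-cc).T))[1][:,1]
    print("handle px",c[i].round(1),s[i,4],"rect",np.round(r[0],1),np.round(r[1],1),round(r[2],1),"mean",cc.round(1),"dir rel y",np.arctan(-d[0]/d[1]).round(3))
    return np.array(r[0]),np.arctan(-d[0]/d[1])
E
python3 - <<'E'
from h import *
w=eyes.camera("wrist"); p,a=keyrect(w,320,153)
go(p[0],p[1],140,a)
for k in eyes.silhouettes(w,"key"):
    m=k["pixels"]; v,u=np.nonzero(m)
    if abs(u.mean()-320)<20:
        P=np.array([onz(w,a,b,47,True)[:2] for a,b in zip(u,v)]).astype(np.float32); print(cv2.minAreaRect(P))
E
```

```text
handle px [318.9 150.1] 166 rect [517.9  15. ] [13.9 32.4] 18.9 mean [517.6  14.4] dir rel y 0.347
tool shift mm [61.4  4.1 91.4] toolx [-0.004  1.    -0.   ] tooly [1.    0.004 0.   ] toolz [ 0. -0. -1.] tooly ang 0.004
yaw (tool z down => -): -0.343 q6 1.4773142771399503
((517.68701171875, 14.964632034301758), (40.77337646484375, 48.638343811035156), 18.595264434814453)
```

```bash
python3 -m jog '[{"grip":1,"dx":0.031,"dy":0.002,"dz":0,"yaw":0},{"grip":1,"dx":0.0304,"dy":0.0021,"dz":0,"yaw":0},{"grip":1,"dx":0,"dy":0,"dz":0,"yaw":-0.165},{"grip":1,"dx":0,"dy":0,"dz":0,"yaw":-0.16},{"grip":1,"dx":0,"dy":0,"dz":0.05,"yaw":0},{"grip":1,"dx":0,"dy":0,"dz":0,"yaw":0}]'
python3 - <<'E'
from h import *
go(517.8,15,60,0.329)
w=eyes.camera("wrist"); keyrect(w,320,300); cv2.imwrite("pics/w4.png",w["frame"])
for k in eyes.silhouettes(w,"key"):
    m=k["pixels"]; v,u=np.nonzero(m); P=np.array([onz(w,a,b,47,True)[:2] for a,b in zip(u,v)]).astype(np.float32); print(k["extent"],cv2.minAreaRect(P))
E
```

```text
time: 4.42
eef_pos: [515.3, 14.1, 177.9]
tcp_rot: [-1.827, -2.548, 0.007]
contact_force: [-0.1, 0.4, 0.1]
opening: 85.2
grip_force: 0.0
tool shift mm [ -0.2   3.5 117.8] toolx [-0.321  0.947  0.002] tooly [ 0.947  0.321 -0.007] toolz [-0.008 -0.    -1.   ] tooly ang 0.327
yaw (tool z down => -): -0.002 q6 1.2715893483207874
handle px [318.2 247.5] 304 rect [517.4  16.4] [13.7 31.8] 18.4 mean [516.3  17.7] dir rel y 0.308
[433.9, 216.3, 527.5, 319.3] ((663.1639404296875, 27.313804626464844), (87.94493103027344, 91.78955841064453), 15.233031272888184)
[231.4, 293.7, 276.4, 350.3] ((489.6047668457031, -79.33802795410156), (37.11375427246094, 43.50995635986328), 47.27552795410156)
[292.2, 197.6, 350.5, 274.6] ((519.6456909179688, 9.158428192138672), (40.2159309387207, 61.355403900146484), 18.791107177734375)
```

```bash
python3 -m jog '[{"grip":1,"dx":0,"dy":0,"dz":0.03,"yaw":0},{"grip":1,"dx":0,"dy":0,"dz":0.03,"yaw":0},{"grip":1,"dx":0,"dy":0,"dz":0,"yaw":0},{"grip":1,"dx":0,"dy":0,"dz":0,"yaw":0}]'
python3 - <<'E'
from h import *
go(517.8,15,60,0.329)
E
```

```text
time: 5.03
eef_pos: [519.1, 15.2, 123.6]
tcp_rot: [1.827, 2.553, 0.003]
contact_force: [-0.0, 0.1, -0.1]
opening: 85.2
grip_force: 0.0
tool shift mm [ 0.3 -1.5 63.6] toolx [-0.323  0.946 -0.001] tooly [0.946 0.323 0.003] toolz [ 0.003  0.    -1.   ] tooly ang 0.329
yaw (tool z down => -): -0.0 q6 1.2715848272197956
```

Aligned. I'll descend and close the gripper.

```bash
python3 -m jog '[{"grip":1,"dx":0,"dy":-0.001,"dz":0.03,"yaw":0},{"grip":1,"dx":0,"dy":0,"dz":0.02,"yaw":0},{"grip":1,"dx":0,"dy":0,"dz":0.013,"yaw":0},{"grip":1,"dx":0,"dy":0,"dz":0,"yaw":0},{"grip":0,"dx":0,"dy":0,"dz":0,"yaw":0},{"grip":0,"dx":0,"dy":0,"dz":0,"yaw":0},{"grip":0,"dx":0,"dy":0,"dz":0,"yaw":0},{"grip":0,"dx":0,"dy":0,"dz":0,"yaw":0},{"grip":0,"dx":0,"dy":0,"dz":0,"yaw":0},{"grip":0,"dx":0,"dy":0,"dz":0,"yaw":0}]' 60
python3 - <<'E'
from h import *
go(517.8,15,60,0.329)
E
```

```text
time: 6.28
eef_pos: [517.1, 15.1, 58.7]
tcp_rot: [1.827, 2.555, 0.001]
contact_force: [-0.5, 1.1, 3.8]
opening: 14.4
grip_force: 58.9
tool shift mm [-0.3  0.6 -1.3] toolx [-0.323  0.946 -0.   ] tooly [0.946 0.323 0.001] toolz [ 0.001  0.    -1.   ] tooly ang 0.329
yaw (tool z down => -): 0.0 q6 1.2710154382189245
```

```bash
python3 -m jog '[{"grip":0,"dx":0,"dy":0,"dz":-0.02,"yaw":0},{"grip":0,"dx":0,"dy":0,"dz":-0.04,"yaw":0},{"grip":0,"dx":0,"dy":0,"dz":-0.04,"yaw":0},{"grip":0,"dx":0,"dy":0,"dz":0,"yaw":0.113},{"grip":0,"dx":0,"dy":0,"dz":0,"yaw":0.113},{"grip":0,"dx":-0.04,"dy":-0.002,"dz":0,"yaw":0},{"grip":0,"dx":-0.04,"dy":-0.002,"dz":0,"yaw":0},{"grip":0,"dx":-0.04,"dy":-0.002,"dz":0,"yaw":0},{"grip":0,"dx":-0.04,"dy":-0.002,"dz":0,"yaw":0},{"grip":0,"dx":-0.04,"dy":-0.002,"dz":0,"yaw":0},{"grip":0,"dx":0,"dy":0,"dz":0,"yaw":0},{"grip":0,"dx":0,"dy":0,"dz":0,"yaw":0}]'
python3 - <<'E'
from h import *
go(531.3,-246.1,160,0.103)
w=eyes.camera("wrist"); cv2.imwrite("pics/w5.png",w["frame"])
try: slot(w)
except Exception as e: print(e)
E
```

```text
time: 7.78
eef_pos: [527.1, -184.5, 157.7]
tcp_rot: [-2.104, -2.331, 0.0]
contact_force: [-0.1, -0.0, -0.7]
opening: 14.2
grip_force: 58.5
tool shift mm [-61.7  -2.1  -2.3] toolx [-0.102  0.995  0.001] tooly [ 0.995  0.102 -0.001] toolz [-0.001  0.001 -1.   ] tooly ang 0.103
yaw (tool z down => -): -0.0 q6 1.1311959743845912
cap px 21.0 366.5 16.507673263549805 centre [ 248.4 -340.7   71. ] slot centroid [ 264.4 -328.2] dir rel y 0.696 sd [2.1 4.2] 42
```

View pics/w5.png

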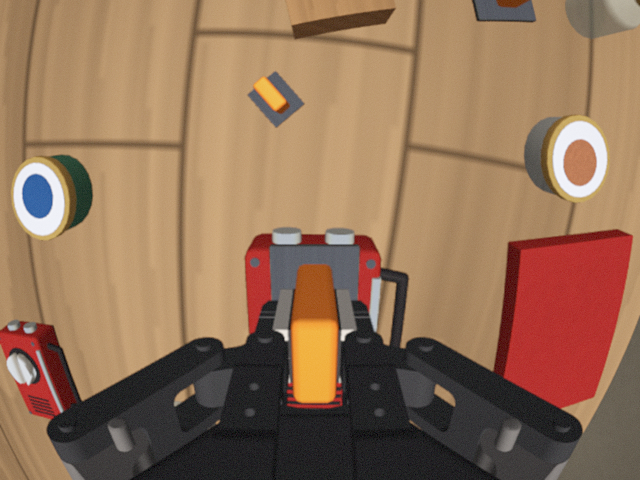

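The key is held straight, handle at (315,330), aligned with the radio below it. Next I'll go over the cap.

```bash
python3 -m jog '[{"grip":0,"dx":-0.031,"dy":-0.001,"dz":0,"yaw":0},{"grip":0,"dx":-0.0307,"dy":-0.0011,"dz":0,"yaw":0},{"grip":0,"dx":0,"dy":0,"dz":0.03,"yaw":0},{"grip":0,"dx":0,"dy":0,"dz":0.01,"yaw":0},{"grip":0,"dx":0,"dy":0,"dz":0,"yaw":0},{"grip":0,"dx":0,"dy":0,"dz":0,"yaw":0}]'
python3 - <<'E'
from h import *
go(531.3,-246.1,99,0.103)
a=eyes.camera("scene");b=eyes.camera("side")
cv2.imwrite("pics/ab.png",np.hstack([cv2.resize(a["frame"][180:280,140:250],None,fx=3.6,fy=3.6),cv2.resize(b["frame"][130:230,240:350],None,fx=3.6,fy=3.6)]))
E
```

```text
time: 8.62
eef_pos: [532.2, -246.0, 119.3]
tcp_rot: [2.102, 2.333, 0.001]
contact_force: [0.3, 0.9, -2.2]
opening: 14.4
grip_force: 58.6
tool shift mm [ 0.  -1.  20.3] toolx [-0.104  0.995 -0.001] tooly [0.995 0.104 0.001] toolz [ 0.001 -0.001 -1.   ] tooly ang 0.104
yaw (tool z down => -): 0.001 q6 1.033809179167247
```

View pics/ab.png

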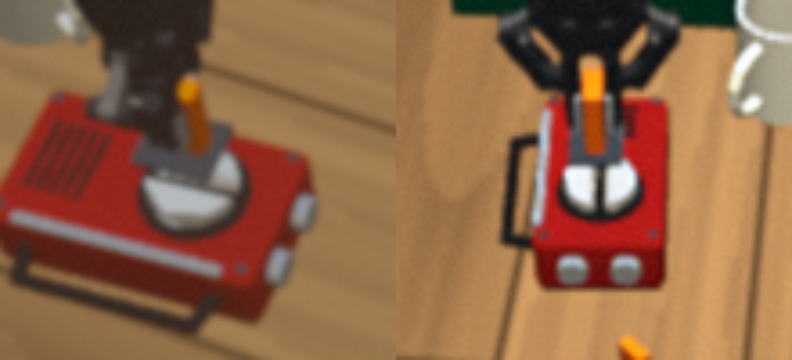

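In the side crop the key (595,110) lines up with the slot (600,190), and in the scene crop the flange hovers over the cap. Lowering it.

```bash
python3 -m jog '[{"grip":0,"dx":0,"dy":-0.001,"dz":0.008,"yaw":0},{"grip":0,"dx":0,"dy":0,"dz":0.006,"yaw":0},{"grip":0,"dx":0,"dy":0,"dz":0.005,"yaw":0},{"grip":0,"dx":0,"dy":0,"dz":0,"yaw":0},{"grip":0,"dx":0,"dy":0,"dz":0,"yaw":0}]'
python3 - <<'E'
from h import *
go(531.3,-246.1,99,0.103)
E
```

```text
time: 9.35
eef_pos: [530.8, -246.6, 99.3]
tcp_rot: [-2.104, -2.333, 0.0]
contact_force: [0.1, 0.5, -0.5]
opening: 14.3
grip_force: 58.6
tool shift mm [0.4 0.6 0.3] toolx [-0.103  0.995  0.   ] tooly [ 0.995  0.103 -0.   ] toolz [-0.  0. -1.] tooly ang 0.103
yaw (tool z down => -): -0.0 q6 1.0329183915959763
```

No contact force, and the depth puts the blade in the slot. Turning anticlockwise.

```bash
python3 -m jog '[{"grip":0,"dx":0,"dy":0,"dz":0,"yaw":0},{"grip":0,"dx":0,"dy":0,"dz":0,"yaw":-0.13},{"grip":0,"dx":0,"dy":0,"dz":0,"yaw":-0.13},{"grip":0,"dx":0,"dy":0,"dz":0,"yaw":-0.13},{"grip":0,"dx":0,"dy":0,"dz":0,"yaw":-0.13},{"grip":0,"dx":0,"dy":0,"dz":0,"yaw":-0.13},{"grip":0,"dx":0,"dy":0,"dz":0,"yaw":-0.13},{"grip":0,"dx":0,"dy":0,"dz":0,"yaw":-0.13},{"grip":0,"dx":0,"dy":0,"dz":0,"yaw":-0.13},{"grip":0,"dx":0,"dy":0,"dz":0,"yaw":-0.13},{"grip":0,"dx":0,"dy":0,"dz":0,"yaw":-0.13},{"grip":0,"dx":0,"dy":0,"dz":0,"yaw":0}]' 90
python3 - <<'E'
from h import *
go(531.3,-246.1,99); print(env.get_state()["ft_torque"],env.get_state()["joints"][5])
E
```

```text
time: 10.85
eef_pos: [531.1, -246.5, 99.6]
tcp_rot: [0.265, 3.13, 0.0]
contact_force: [1.6, 1.1, -1.2]
opening: 14.0
grip_force: 89.3
tool shift mm [-0.1  0.4  0.6] toolx [-0.986  0.168 -0.001] tooly [0.168 0.986 0.   ] toolz [ 0.001  0.    -1.   ] tooly ang 1.402
[ 0.20657075 -0.27154484  0.01255423] -0.2656385872733195
```

```bash
python3 -m jog '[{"grip":0,"dx":0,"dy":0,"dz":0,"yaw":-0.1},{"grip":0,"dx":0,"dy":0,"dz":0,"yaw":-0.1},{"grip":0,"dx":0,"dy":0,"dz":0,"yaw":-0.1},{"grip":0,"dx":0,"dy":0,"dz":0,"yaw":-0.08},{"grip":0,"dx":0,"dy":0,"dz":0,"yaw":-0.04},{"grip":0,"dx":0,"dy":0,"dz":0,"yaw":0},{"grip":0,"dx":0,"dy":0,"dz":0,"yaw":0}]'
python3 - <<'E'
from h import *
go(531.3,-246.1,99); print(env.get_state()["ft_torque"],env.get_state()["joints"][5])
E
```

```text
time: 11.72
eef_pos: [531.0, -246.6, 99.5]
tcp_rot: [-0.392, 3.116, -0.0]
contact_force: [1.3, 0.6, 0.6]
opening: 14.2
grip_force: 89.4
tool shift mm [-0.4  0.4  0.5] toolx [-0.969 -0.248 -0.001] tooly [-0.248  0.969 -0.   ] toolz [ 0.001 -0.    -1.   ] tooly ang 1.821
[ 0.18260009 -0.38886669 -0.08241371] -0.6853260206201192
```

```bash
python3 -m jog '[{"grip":0,"dx":0,"dy":0,"dz":0,"yaw":-0.05},{"grip":0,"dx":0,"dy":0,"dz":0,"yaw":-0.04},{"grip":0,"dx":0,"dy":0,"dz":0,"yaw":0},{"grip":0,"dx":0,"dy":0,"dz":0,"yaw":0}]'
python3 - <<'E'
from h import *
go(531.3,-246.1,99); print(env.get_state()["ft_torque"],env.get_state()["joints"][5])
E
```

```text
time: 12.22
eef_pos: [531.0, -246.6, 99.5]
tcp_rot: [-0.533, 3.095, -0.0]
contact_force: [2.1, 1.6, 0.6]
opening: 13.9
grip_force: 89.5
tool shift mm [-0.4  0.3  0.5] toolx [-0.942 -0.334 -0.001] tooly [-0.334  0.942 -0.   ] toolz [ 0.001 -0.    -1.   ] tooly ang 1.912
[ 0.20926534 -0.51880411 -0.18232213] -0.7758470707440315
```

Torque rises, so the cap is at its stop. I'll relax, lift, turn back, and check the cap.

```bash
python3 -m jog '[{"grip":0,"dx":0,"dy":0,"dz":0,"yaw":0.1},{"grip":0,"dx":0,"dy":0,"dz":0,"yaw":0.03},{"grip":0,"dx":0,"dy":0,"dz":0,"yaw":0},{"grip":0,"dx":0,"dy":0,"dz":-0.01,"yaw":0},{"grip":0,"dx":0,"dy":0,"dz":-0.02,"yaw":0},{"grip":0,"dx":0,"dy":0,"dz":-0.03,"yaw":0},{"grip":0,"dx":0,"dy":0,"dz":0,"yaw":0.17},{"grip":0,"dx":0,"dy":0,"dz":0,"yaw":0.17},{"grip":0,"dx":0,"dy":0,"dz":0,"yaw":0.17},{"grip":0,"dx":0,"dy":0,"dz":0,"yaw":0.17},{"grip":0,"dx":0,"dy":0,"dz":0,"yaw":0.17},{"grip":0,"dx":0,"dy":0,"dz":0,"yaw":0.17}]'
python3 -m jog '[{"grip":0,"dx":0,"dy":0,"dz":0,"yaw":0.17},{"grip":0,"dx":0,"dy":0,"dz":0,"yaw":0.17},{"grip":0,"dx":0,"dy":0,"dz":0,"yaw":0.093},{"grip":0,"dx":0,"dy":0,"dz":0,"yaw":0},{"grip":0,"dx":0,"dy":0,"dz":0,"yaw":0}]'
python3 - <<'E'
from h import *
go(517.1,15.1,159,0.329)
E
```

```text
time: 13.72
eef_pos: [530.8, -246.6, 160.1]
tcp_rot: [1.242, 2.885, -0.0]
contact_force: [-1.3, 0.1, -1.2]
opening: 13.6
grip_force: 89.3
time: 14.35
eef_pos: [530.8, -246.6, 159.7]
tcp_rot: [1.824, 2.557, 0.0]
contact_force: [-0.2, 0.3, -1.0]
opening: 14.1
grip_force: 89.3
tool shift mm [251.9  72.3   0.6] toolx [-0.326  0.945 -0.   ] tooly [0.945 0.326 0.   ] toolz [ 0. -0. -1.] tooly ang 0.332
yaw (tool z down => -): 0.003 q6 0.804160351355225
```

```bash
python3 -m jog '[{"grip":0,"dx":0.045,"dy":0.013,"dz":0,"yaw":0},{"grip":0,"dx":0.045,"dy":0.013,"dz":0,"yaw":0},{"grip":0,"dx":0.045,"dy":0.013,"dz":0,"yaw":0},{"grip":0,"dx":0.045,"dy":0.013,"dz":0,"yaw":0},{"grip":0,"dx":0.036,"dy":0.010,"dz":0,"yaw":0},{"grip":0,"dx":0.036,"dy":0.0103,"dz":0,"yaw":0.003},{"grip":0,"dx":0,"dy":0,"dz":0,"yaw":0},{"grip":0,"dx":0,"dy":0,"dz":0,"yaw":0}]'
python3 - <<'E'
from h import *
go(517.1,15.1,58.7,0.329)
w=eyes.camera("wrist");b=eyes.camera("side");a=eyes.camera("scene")
f=lambda i,y,x:cv2.resize(i["frame"][y:y+100,x:x+110],None,fx=2.3,fy=2.3)
cv2.imwrite("pics/ac.png",np.hstack([f(a,180,140),f(b,130,240),cv2.resize(w["frame"][240:440,210:430],(253,230))]))
E
```

```text
time: 15.35
eef_pos: [517.6, 15.0, 159.5]
tcp_rot: [1.829, 2.554, -0.0]
contact_force: [0.5, -0.4, -0.2]
opening: 14.2
grip_force: 89.3
tool shift mm [  0.2  -0.4 100.8] toolx [-0.322  0.947 -0.   ] tooly [0.947 0.322 0.   ] toolz [ 0. -0. -1.] tooly ang 0.328
yaw (tool z down => -): -0.001 q6 1.2720393536968964
```

View pics/ac.png

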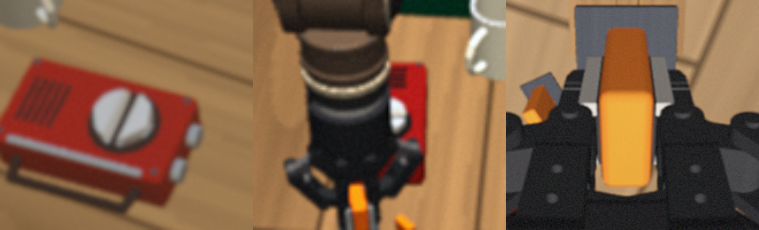

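The cap's slot now runs across the radio (left crop, (125,120)), and the key is straight in the grip (right crop). I'll check the cap angle numerically before going on.

```bash
python3 - <<'E'
from h import *
a=eyes.camera("scene"); g=cv2.cvtColor(a["frame"],cv2.COLOR_BGR2GRAY)
for zc in [(531.2,-246.2)]:
    # rectify cap top into 1mm/4px patch, +y up, +x right
    n=240; s=[]
    M=np.zeros((n,n,2),np.float32)
    for i in range(n):
        for j in range(n): M[i,j]=proj(a,np.array([zc[0]+(j-n/2)/4,zc[1]-(i-n/2)/4,71.]))
    p=cv2.remap(g,M[...,0],M[...,1],cv2.INTER_CUBIC)
    I,J=np.mgrid[:n,:n]-n/2; m=np.hypot(I,J)<68
    t=np.percentile(p[m],18); yy,xx=np.nonzero(m&(p<t)); X=np.c_[xx-n/2,-(yy-n/2)]/4
    c=X.mean(0); e=np.linalg.eigh(np.cov((X-c).T)); d=e[1][:,1]; print(c,np.sqrt(e[0]),"angle from x",np.degrees(np.arctan(d[1]/d[0])))
E
```

```text
[-0.75823005  1.10447328] [1.39217543 9.8045338 ] angle from x 6.717983863603831
```

The cap has turned about 90°. Seating the key.

```bash
python3 -m jog '[{"grip":0,"dx":0,"dy":0,"dz":0.04,"yaw":0},{"grip":0,"dx":0,"dy":0,"dz":0.03,"yaw":0},{"grip":0,"dx":0,"dy":0,"dz":0.015,"yaw":0},{"grip":0,"dx":0,"dy":0,"dz":0.01,"yaw":0},{"grip":0,"dx":0,"dy":0,"dz":0.004,"yaw":0},{"grip":0,"dx":0,"dy":0,"dz":0,"yaw":0},{"grip":0,"dx":0,"dy":0,"dz":0,"yaw":0}]'
python3 - <<'E'
from h import *
go(517.1,15.1,58.7,0.329)
E
```

```text
time: 16.42
eef_pos: [518.0, 15.3, 61.1]
tcp_rot: [1.83, 2.553, 0.001]
contact_force: [0.5, -0.5, -0.7]
opening: 14.3
grip_force: 89.4
tool shift mm [ 0.1 -1.   2.4] toolx [-0.321  0.947 -0.   ] tooly [0.947 0.321 0.001] toolz [ 0.001  0.    -1.   ] tooly ang 0.327
yaw (tool z down => -): -0.002 q6 1.273293643468463
```

```bash
python3 -m jog '[{"grip":0,"dx":0,"dy":0,"dz":0.002,"yaw":0},{"grip":0,"dx":0,"dy":0,"dz":0,"yaw":0},{"grip":0.3,"dx":0,"dy":0,"dz":0,"yaw":0},{"grip":0.6,"dx":0,"dy":0,"dz":0,"yaw":0},{"grip":1,"dx":0,"dy":0,"dz":0,"yaw":0},{"grip":1,"dx":0,"dy":0,"dz":0,"yaw":0},{"grip":1,"dx":0,"dy":0,"dz":0,"yaw":0},{"grip":1,"dx":0,"dy":0,"dz":0,"yaw":0},{"grip":1,"dx":0,"dy":0,"dz":0,"yaw":0}]'
python3 -m jog '[{"grip":1,"dx":0,"dy":0,"dz":-0.03,"yaw":0},{"grip":1,"dx":0,"dy":0,"dz":-0.04,"yaw":0},{"grip":1,"dx":0,"dy":0,"dz":-0.05,"yaw":0},{"grip":1,"dx":-0.05,"dy":0,"dz":-0.05,"yaw":0},{"grip":1,"dx":0,"dy":0,"dz":0,"yaw":0},{"grip":1,"dx":0,"dy":0,"dz":0,"yaw":0}]'
python3 - <<'E'
from h import *
w=eyes.camera("wrist"); keyrect(w,320,153)
for k in eyes.silhouettes(w,"key"):
    v,u=np.nonzero(k["pixels"]); P=np.array([onz(w,a,b,47,True)[:2] for a,b in zip(u,v)]).astype(np.float32); print(k["extent"],cv2.minAreaRect(P))
cv2.imwrite("pics/end.png",w["frame"])
E
```

```text
time: 17.55
eef_pos: [517.4, 15.3, 58.3]
tcp_rot: [-1.83, -2.553, 0.0]
contact_force: [-0.2, 0.5, 0.7]
opening: 85.2
grip_force: 0.0
time: 18.3
eef_pos: [531.4, -26.5, 221.8]
tcp_rot: [-1.831, -2.552, 0.0]
contact_force: [-0.2, -0.2, 0.4]
opening: 85.3
grip_force: 0.0
handle px [314.3 173.4] 194 rect [518.3  15.6] [13.4 32.9] 18.5 mean [517.5  15.1] dir rel y 0.384
[232.6, 235.3, 271.0, 281.6] ((490.6489562988281, -80.69813537597656), (30.543724060058594, 37.303165435791016), 44.5428581237793)
[420.5, 158.8, 505.3, 242.2] ((657.2584838867188, 32.910179138183594), (80.37186431884766, 73.35468292236328), 14.94707202911377)
[289.5, 138.7, 342.8, 200.7] ((518.2407836914062, 14.39314079284668), (41.347007751464844, 50.83306884765625), 19.14739418029785)
```

View pics/end.png

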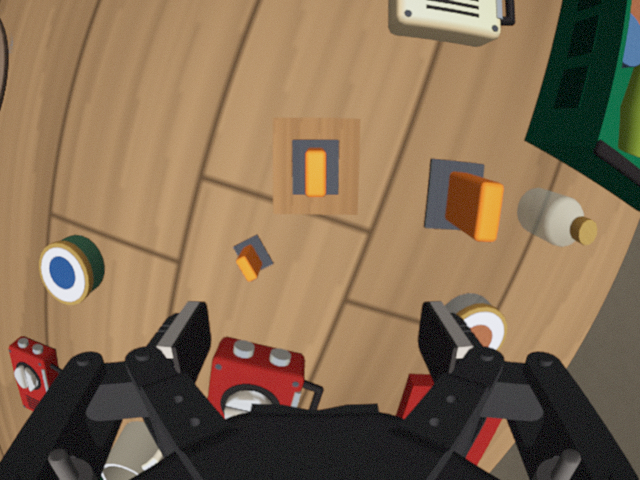

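The key stands seated in its stand at (316,172), at its original position and angle, and the gripper is clear.

```bash
python3 -c "
from workcell import order; print(order.close_job())"
```

```text
the job is handed in; nothing more can be done
None
```

The red radio's cap measured about 90° anticlockwise at its stop, the key is back upright in its stand within about 1 mm of its start, the cream cap was never touched, and I handed the job in at about 18 s without getting a verdict back.

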